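# Snap the steel cap back on the press head's stud and hold it down

## Task

Pick up the wide steel cap from the bench, set it mouth down over the bare steel stud on the white heat-press head, and push it straight down until it clicks over the spring balls. Do not stop at the click: keep pressing until the cap has squeezed the black sprung washer below it right down, and finish like that, with the fingers still pressing the cap down. Leave the other loose things on the bench where they are.

Things in the scene. Friction and masses are not known exactly. Their poses are not given: they have to be found in the camera images.
- cap_center (a point): centre (half-way up) of the wide steel cap: a plain round steel cup standing mouth down on the bench, 40 mm across, 36 mm high, flat closed top, about 0.13 kg; the other steel cap is only 24 mm across. z points from mouth to top. The mouth, 18 mm below this point, is 28 mm wide; above a 5 mm high lip the inside widens to 35 mm; 30 mm deep in all
- stud_seat (a point): on the stud's axis, at the top of the black washer at rest, 120 mm above the bench; z up. When the cap is on, its mouth comes to this height (cap centre 18 mm higher), and up to 3.5 mm lower when pressed. The cap's mouth meets the balls about 16 mm above this point; passing them takes about 8 N, then the force drops, the balls draw the cap down (the click) and the mouth reaches the washer
- stud_tip (a point): centre of the flat top of the bare steel stud, 24 mm above the washer. The stud is upright, 25 mm thick, its top 7 mm tapered to 16 mm across. Four spring-loaded steel balls stand out 4 mm from its sides, centres 13.5 mm below this point
- head_top (a point): centre of the top of the white cover of the heat-press head, a fixed black block with white cover, 205 x 155 mm, this point 95 mm above the bench; x along its long side, z up. The stud is 45 mm from here towards -x; 50 mm towards +x is a low aluminium knob 36 mm across, its top 112 mm above the bench
- washer (a joint): how far the black sprung washer (a ring 40 mm across round the foot of the stud) is squeezed down, in m: 0 at rest, 0.0035 fully down, where it meets a hard stop. Spring of about 2.4 N per mm, so about 8.5 N holds it fully down; when let go it rises again
- thin_cap: thin steel cap, 24 mm across, 36 mm high, standing upright; too narrow for the stud; origin at the centre of its underside
- foot: black rubber cone foot, 44 mm across its base, 42 mm high, tip up; origin at the centre of its underside
- tape: empty cardboard tape core, ring 90 mm across, 30 mm high, lying flat; origin at the centre of its underside
- spray: white spray bottle with black cap, 60 mm across, 180 mm high; origin at the centre of its underside
- jar: clear screw jar with steel lid, 64 mm across, 80 mm high; origin at the centre of its underside
- wrench: steel wrench lying flat at the far side of the bench; origin under its middle
- driver: black-handled screwdriver lying flat; origin under its middle
- cap: the same wide steel cap; this origin is at the centre of its mouth (underside), 18 mm below its centre
Mind the look-alikes: they are no part of the job. Leave any blue or yellow look-alike of the cap alone.

How it is judged (in metres and radians):
On the way:
1. the wide cap is over the tip of the stud, upright, not yet snapped on (horizontal distance between cap_center and stud_seat below 0.004 m and angle between cap_center's own z axis and vertical below 0.12 rad and z of cap_center in the frame of stud_seat between 0.022 and 0.04 m), for 0.02 s.
At the end, for the whole second after the job is handed in: the wide cap is snapped over the balls, upright and on the stud's axis within 4 mm, and the fingers still press it down, keeping the washer squeezed by at least 2 mm of its 3.5 mm through the last second (horizontal distance between cap_center and stud_seat below 0.004 m and angle between cap_center's own z axis and vertical below 0.12 rad and z of cap_center in the frame of stud_seat below 0.0165 m and value of joint washer above 0.002 m and contact force between the fingers and cap above 2 N); the arm keeps its last pose, push and grip.
It fails at once if one of the other loose things is moved by more than 30 mm (distance of any of thin_cap, foot, tape, spray, jar, wrench, driver from where it was at the start of the episode above 0.03 m).
It also fails if it takes over 42 s, if anything falls off the work surface, if the arm or the gripper's body presses on something with over 40 N, if the wrist force passes 120 N, or if a joint passes its speed limit or range.

## Robot

A 6-joint arm with a two-finger parallel gripper is mounted at the origin on the work surface. World frame = base frame: x ahead of the robot, y to its left, z up, the work surface at z = 0. Lengths are in mm, angles in rad, forces in N, time in s.
With the tool pointing down it reaches from about 250 to 775 mm from the base axis. Payload 4 kg.
Tool frame: the origin (TCP) lies between the finger pads; the fingertips stand 22 mm ahead of it and the grasp point (between the pads) lies 3 mm ahead of it; z points along the fingers, y is the line along which they close (so a half turn about z gives the same grasp; the last joint's range is limited). The gripper opens to 85 mm and grips with 20 to 120 N. Pads are 22 mm wide; open, the fingers measure 114 mm over their backs; the gripper's body (76 mm by 85 mm) begins 54 mm behind the grasp point. The pads swing forward as they close: fully open they stand 13 mm farther back than shut.
Start: joints at [1.211, 0.087, 1.371, -0, 1.684, -0.103], TCP at [139.7, 531.977, 253.341] pointing down, gripper open.
Joint ranges: [-3.1, 3.1], [-0.76, 2.03], [0.27, 2.55], [-1.08, 4.22], [0.17, 2.65], [-2.57, 2.57]. Speed limits (rad/s): [2.79, 2.79, 3.14, 3.14, 3.14, 3.14].

## Interface

Orientations are given as a rotation vector (axis times angle).
In Python, from plant import telemetry, camera, ctrl gives the robot as it stands.
- The arm moves only by the tool send_rows, never from a script. Its argument "commands" is a list of rows, each an object with "offset": the shift along the tool's x, y, z scaled (see below), a list of three; "roll": the turn about the tool's z scaled (see below). A call has 1 to 8 rows; each row shifts and turns the commanded pose from where the row before left it, along the tool's axes as they then stand; what a row does not reach is not made up. The controller multiplies each number of a shift by 50 mm and each number of a turn by 5 degrees. A row lasts 1/8 s, in which the tool goes at most 62.5 mm and 10.7 degrees, less where a joint would pass 70% of its speed; a pose out of reach is approached as far as the arm can. A call with a number of a shift or a turn outside -1 to 1 is refused whole. A call with a gripper value outside its range is refused whole. "hand" is the opening, from -1 (shut) to 1 (fully open), so that 0 is half open, set as the call begins (left out, the last holds). The fingers move at their own pace and stop on an object; the grip force is fixed at half the most. Time passes only in rows, so rows that do not move let the fingers close. It gives the time, the measured TCP pose, the force, the opening and the grip force at its end, in the units of the state.
- telemetry.get_state(): the state, without advancing time (a new reading comes with each control period).
- camera(name): name is "scene" or "top" or "wrist"; returns a dict with "image" (420x560x3 uint8, red, green, blue), "intrinsics" (3x3 intrinsics, pixels), "R" (3x3) and "t" (3): a world point X has camera coordinates R X + t. Camera axes: x right, y down, z forward; pixel columns grow to the right and rows downward; lengths in mm; the calibration is good to about 2 mm. A picture is of the moment at which its call begins. There is no depth.
- ctrl.job_done(): hands the job in; it is judged then, once.
The state is a dict: "time_s": time; "joint_pos": joint angles; "dq": joint speeds; "effort": joint torques, N m; "ee_pos": TCP position; "tcp_rot": TCP orientation; "ft_force": force on the tool from outside, world axes, zero at the start; "torque": the same for the moment, N m; "gripper_width": finger opening in mm; "finger_force": force on a finger pad.
Only numpy, scipy, OpenCV 4.12 (cv2) and the standard library are available. Lean on these libraries where they do the work, as an engineer would, in place of code of your own. Each camera call takes 0.05 s, during which the arm holds its last target. There are 200 camera calls.

## Working session

There is one attempt and no reset: what is moved stays moved. The work goes in short steps, Python scripts to look and compute and a tool call to move; the robot and the scene stay as the last step left them, time stands still between calls to the robot, and variables do not carry over. Pictures are saved under pics/ and viewed, at most 10 in all, crops included, and the job is handed in when it is done.

Besides the shell and the picture viewer there is one more tool, called as name([rows], argument=value, ...), one row to a line, values as JSON. send_rows: Moves the arm, as the interface text tells. Its arguments: {"type":"object","properties":{"commands":{"type":"array"},"hand":{"type":"number"}},"required":["commands"]}

```bash
mkdir -p pics
cat > h.py <<'E'
import numpy as np, cv2
from plant import telemetry, camera, ctrl
def snap(n,f):
    c=camera(n); cv2.imwrite(f'pics/{f}.png',cv2.cvtColor(c['image'],cv2.COLOR_RGB2BGR)); np.savez(f'pics/{f}.npz',**c); return c
def load(f): return dict(np.load(f'pics/{f}.npz'))
def ray(c,u,v):
    R=np.array(c['R']);t=np.array(c['t']);d=R.T@np.linalg.inv(c['intrinsics'])@[u,v,1]; return -R.T@t,d
def onz(c,u,v,z):
    o,d=ray(c,u,v); return o+d*(z-o[2])/d[2]
def proj(c,X):
    p=np.array(c['intrinsics'])@(np.array(c['R'])@X+np.array(c['t'])); return p[:2]/p[2]
E
python3 - <<'E'
from h import *
a=snap('scene','s0');b=snap('top','t0')
cv2.imwrite('pics/both.png',cv2.resize(np.vstack([cv2.imread('pics/s0.png'),cv2.imread('pics/t0.png')]),None,fx=.71,fy=.71))
for c in(a,b): print(ray(c,280,210))
s=telemetry.get_state();print(s)
E
```

```text
(array([1264.90347078,  -24.26986686, 1004.63049846]), array([-0.64610711,  0.06415173, -0.76064572]))
(array([ 276.66560629,   43.43676622, 1359.28049258]), array([ 0.16961782, -0.00646079, -0.98555159]))
{'time_s': 0.1, 'joint_pos': array([ 1.21087868e+00,  8.79112983e-02,  1.37212333e+00,  1.00648688e-05,
        1.68358313e+00, -1.03102429e-01]), 'dq': array([ 0.00089586, -0.00093443, -0.00314764,  0.00069321, -0.00011349,
       -0.00022029]), 'effort': array([ 2.78796877e-03, -3.53011823e+01, -3.14220428e+01, -1.16277788e-04,
        7.91044295e-03, -3.68726830e-05]), 'ee_pos': array([139.56163034, 531.58397041, 252.22935565]), 'tcp_rot': array([-4.02234032e-01, -3.11525636e+00,  3.09209693e-03]), 'ft_force': array([-0.03450733,  0.20398854, -0.32668006]), 'torque': array([ 0.01985352, -0.00749836, -0.04621535]), 'finger_force': 0.0, 'gripper_width': 85.14370881466589}
```

View pics/t0.png

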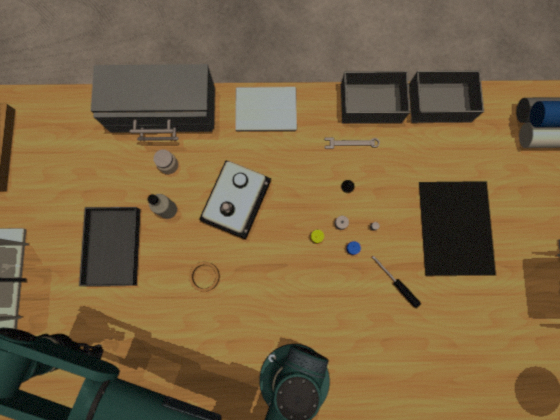

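View pics/s0.png

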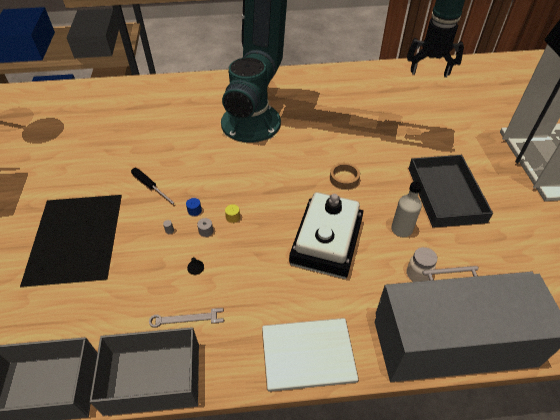

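Top view: the candidates are the grey wide cap (342,223), grey thin cap (375,226), blue (354,248), yellow (317,236), black foot (348,186) and aluminium knob (240,180). The stud, black-ringed, is at (227,209). I choose (342,223), because it is grey and wider than the cap at (375,226). Next is a close crop to check that choice.

Run:
```python
from h import *
t=load('t0');s=load('s0')
im=cv2.imread('pics/t0.png');im2=cv2.imread('pics/s0.png')
A=cv2.resize(im[155:265,195:395],None,fx=4,fy=4,interpolation=cv2.INTER_CUBIC)
cv2.imwrite('pics/crop.png',A)
for n,u,v,z in [('cap',342,223,36),('thin',375,226,36),('stud',227,208,144),('knob',240,180,112),('blue',354,248,36),('yel',317,236,36)]: print(n,onz(t,u,v,z).round(1))
for n,u,v,z in [('cap',205,222,36),('stud',333,200,144),('knob',325,233,112)]: print(n,onz(s,u,v,z).round(1))
# cap mask: low saturation
hsv=cv2.cvtColor(im,cv2.COLOR_BGR2HSV)
m=((hsv[...,1]<70)&(hsv[...,2]>60)).astype(np.uint8)
n,l,st,ce=cv2.connectedComponentsWithStats(m)
for i in range(1,n):
    x,y,w,h,a=st[i]
    if a>15 and 200<ce[i][0]<400 and 150<ce[i][1]<260: print(st[i],ce[i].round(1))
```

```text
cap [ 462.  -155.8   36. ]
thin [ 451.7 -257.    36. ]
stud [493.  186.2 144. ]
knob [582.4 152.5 112. ]
blue [ 384.8 -189.6   36. ]
yel [422.5 -77.7  36. ]
cap [ 463.8 -152.7   36. ]
stud [514.7 185.7 144. ]
knob [593.  154.3 112. ]
[ 202  161   66   72 2671] [233.7 196.7]
[335 216  13  13 130] [341.3 222.1]
[371 223   8   7  42] [374.5 225.8]
[351 241  10  12  18] [357.3 244.7]
```

View pics/crop.png

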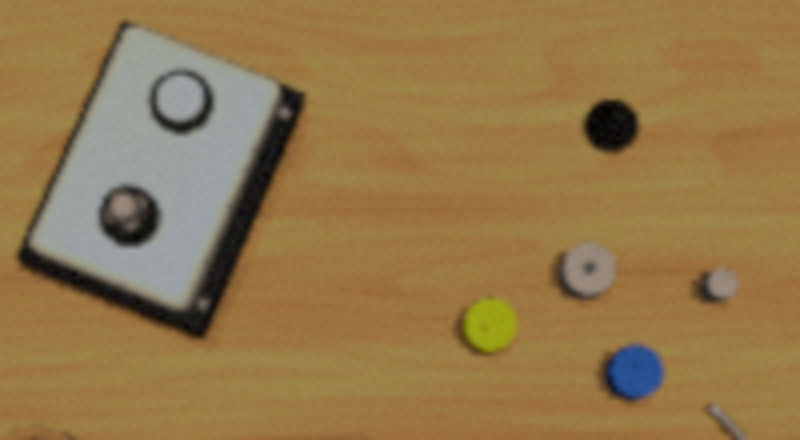

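The crop shows the wide grey cap (588,270 → full 342,222.5), clearly larger than the thin grey one at (718,285). The stud sits in its black washer at (128,213). The wide cap is near (463,-154) and the stud near (495,187). I'm keeping the current yaw, since the finger line clears the neighbours.

send_rows([
  {"offset":[-0.61,-0.73,0]},
  {"offset":[-0.61,-0.73,0]},
  {"offset":[-0.61,-0.73,0]},
  {"offset":[-0.61,-0.73,0]},
  {"offset":[-0.61,-0.73,0]},
  {"offset":[-0.61,-0.73,0]},
  {"offset":[-0.61,-0.73,0]},
  {"offset":[-0.61,-0.73,0]},
], hand=1)

```text
schema error: expected keys offset, roll
```

send_rows([
  {"offset":[-0.61,-0.73,0]},
  {"offset":[-0.61,-0.73,0]},
  {"offset":[-0.61,-0.73,0]},
  {"offset":[-0.61,-0.73,0]},
  {"offset":[-0.61,-0.73,0]},
  {"offset":[-0.61,-0.73,0]},
  {"offset":[-0.61,-0.73,0]},
  {"offset":[-0.61,-0.73,0]},
])

```text
schema error: expected keys offset, roll
```

send_rows([
  {"offset":[0,0,0.4]},
  {"offset":[0,0,0.4]},
  {"offset":[0,0,0.4]},
  {"offset":[0,0,0.4]},
  {"offset":[0,0,0]},
  {"offset":[0,0,0]},
])

```text
schema error: expected keys offset, roll
```

Run:
```python
from h import *
w=snap('wrist','w1');st=telemetry.get_state();print(st['time_s'],st['ee_pos'],st['tcp_rot'],st['ft_force'])
print(proj(w,np.array([463,-154,36])),ray(w,280,210))
```

```text
0.15 [139.5802832  531.63926569 252.35839459] [-4.02233491e-01 -3.11535251e+00  2.73045102e-03] [-0.74376384 -0.0085159   1.13693817]
[-143.44457786  522.379365  ] (array([ 69.21889823, 552.15364591, 373.04308968]), array([ 0.29125862, -0.06353246, -0.9547577 ]))
```

View pics/w1.png

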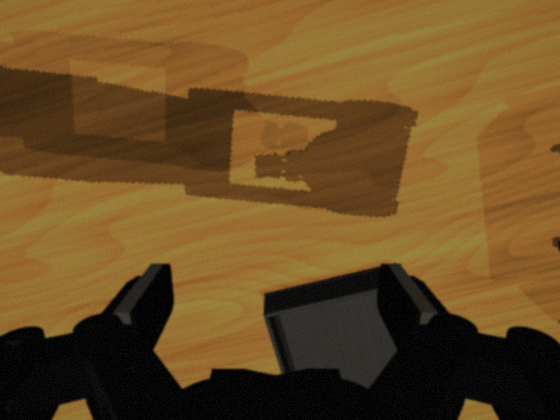

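The moves were refused because "roll" is required. The picture shows only bench and a black tray between the fingers, with the arm still at its start. I'm resending.

send_rows([
  {"offset":[-0.61,-0.73,0],"roll":0},
  {"offset":[-0.61,-0.73,0],"roll":0},
  {"offset":[-0.61,-0.73,0],"roll":0},
  {"offset":[-0.61,-0.73,0],"roll":0},
  {"offset":[-0.61,-0.73,0],"roll":0},
  {"offset":[-0.61,-0.73,0],"roll":0},
  {"offset":[-0.61,-0.73,0],"roll":0},
  {"offset":[-0.61,-0.73,0],"roll":0},
], hand=1)

```text
time_s: 1.15
ee_pos: [301.7, 186.1, 253.1]
tcp_rot: [0.402, 3.116, 0.0]
ft_force: [0.9, 0.5, -0.3]
gripper_width: 85.5
finger_force: 0.0
```

send_rows([
  {"offset":[-0.61,-0.73,0],"roll":0},
  {"offset":[-0.61,-0.73,0],"roll":0},
  {"offset":[-0.61,-0.73,0],"roll":0},
  {"offset":[-0.61,-0.73,0],"roll":0},
  {"offset":[-0.61,-0.73,0],"roll":0},
  {"offset":[-0.61,-0.73,0],"roll":0},
  {"offset":[-0.61,-0.73,0],"roll":0},
  {"offset":[-0.61,-0.73,0],"roll":0},
])

```text
time_s: 2.15
ee_pos: [463.7, -158.3, 252.9]
tcp_rot: [-0.403, -3.115, -0.001]
ft_force: [0.5, -0.2, -0.1]
gripper_width: 85.0
finger_force: 0.0
```

send_rows([
  {"offset":[0,0,0.4],"roll":0},
  {"offset":[0,0,0.4],"roll":0},
  {"offset":[0,0,0.4],"roll":0},
  {"offset":[0,0,0.4],"roll":0},
  {"offset":[0,0,0],"roll":0},
  {"offset":[0,0,0],"roll":0},
])

```text
time_s: 2.9
ee_pos: [463.6, -156.9, 174.0]
tcp_rot: [0.402, 3.115, -0.0]
ft_force: [0.9, 0.1, 0.9]
gripper_width: 85.4
finger_force: 0.0
```

Run:
```python
from h import *
w=snap('wrist','w2');st=telemetry.get_state();print(st['time_s'],st['ee_pos'],st['tcp_rot'],st['ft_force'],st['joint_pos'])
print(proj(w,np.array([463,-154,36])),proj(w,np.array([463,-154,0])),ray(w,280,210))
```

```text
2.95 [ 463.88144594 -157.03221823  174.39587667] [ 4.01921757e-01  3.11401263e+00 -7.75926289e-04] [ 0.57218042 -0.7083689  -0.14643503] [-4.42283494e-01 -1.90385756e-02  1.63734554e+00  7.01638658e-05
  1.52146927e+00 -1.75636495e+00]
[276.10668878 198.89113861] [275.97190322 187.81918911] (array([ 393.13098644, -136.54972383,  294.70135296]), array([ 0.2927131 , -0.06196043, -0.95441614]))
```

View pics/w2.png

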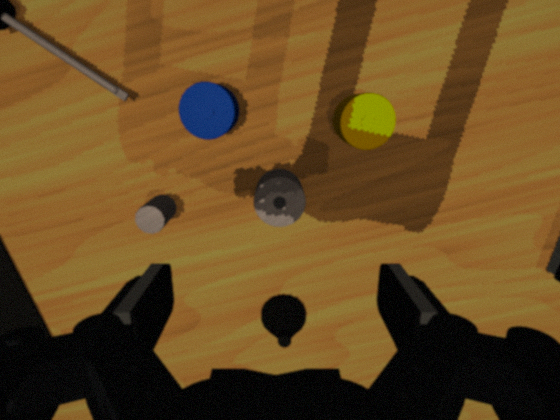

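The wrist view shows the wide cap's top disc at about (279,201), with a dark dot in its centre. Blue is at (209,110), yellow at (368,121), the thin cap at (155,215) and the foot at (284,315).

Run:
```python
from h import *
w=load('w2');im=cv2.imread('pics/w2.png')
g=cv2.cvtColor(im,cv2.COLOR_BGR2GRAY);print(im[195:212:4,255:306:6].tolist()[1])
r=g[195:209,272:288];i=np.unravel_index(r.argmin(),r.shape);print('dot',i[1]+272,i[0]+195)
hsv=cv2.cvtColor(im,cv2.COLOR_BGR2HSV);m=(hsv[...,1]<90).astype(np.uint8);m[:165]=0;m[240:]=0;m[:,:245]=0;m[:,315:]=0
m=cv2.morphologyEx(m,cv2.MORPH_OPEN,np.ones((3,3)));p=cv2.findNonZero(m);print(cv2.boundingRect(p),cv2.minEnclosingCircle(p))
for u,v in [(279,201),(279,203)]:print(onz(w,u,v,36))
st=telemetry.get_state();from scipy.spatial.transform import Rotation as Ro
R=Ro.from_rotvec(st['tcp_rot']).as_matrix()
print(R.T@(onz(w,279,202,36)-st['ee_pos']))
```

```text
[[42, 48, 59], [67, 76, 90], [57, 60, 69], [42, 48, 56], [24, 29, 28], [47, 52, 59], [53, 61, 68], [55, 65, 75], [56, 63, 70]]
dot 276 201
(255, 170, 50, 56) ((279.1185607910156, 197.62371826171875), 28.051794052124023)
[ 465.20911037 -152.26390787   36.        ]
[ 466.76978612 -152.66925048   36.        ]
[ -0.63012245   4.98810126 138.39591027]
```

send_rows([
  {"offset":[0,0.1,0.4],"roll":0},
  {"offset":[0,0,0.5],"roll":0},
  {"offset":[0,0,0.5],"roll":0},
  {"offset":[0,0,0.5],"roll":0},
  {"offset":[0,0,0.4],"roll":0},
  {"offset":[0,0,0.4],"roll":0},
  {"offset":[0,0,0.22],"roll":0},
  {"offset":[0,0,0],"roll":0},
])

```text
time_s: 3.95
ee_pos: [464.6, -151.9, 27.2]
tcp_rot: [-0.402, -3.115, -0.0]
ft_force: [0.8, -0.0, 0.1]
gripper_width: 85.3
finger_force: 0.0
```

send_rows([
  {"offset":[0,0,0],"roll":0},
  {"offset":[0,0,0],"roll":0},
  {"offset":[0,0,0],"roll":0},
  {"offset":[0,0,0],"roll":0},
  {"offset":[0,0,0],"roll":0},
  {"offset":[0,0,0],"roll":0},
], hand=-1)

```text
time_s: 4.7
ee_pos: [465.5, -152.4, 28.5]
tcp_rot: [0.402, 3.113, -0.001]
ft_force: [0.7, -0.1, 5.0]
gripper_width: 38.6
finger_force: 60.9
```

send_rows([
  {"offset":[0,0,-0.3],"roll":0},
  {"offset":[0,0,-0.7],"roll":0},
  {"offset":[0,0,-0.95],"roll":0},
  {"offset":[0,0,-0.95],"roll":0},
  {"offset":[0,0,-0.9],"roll":0},
  {"offset":[0,0,0],"roll":0},
])

```text
time_s: 5.45
ee_pos: [466.4, -152.7, 222.4]
tcp_rot: [0.401, 3.107, -0.004]
ft_force: [0.5, -0.3, -1.5]
gripper_width: 39.1
finger_force: 60.4
```

send_rows([
  {"offset":[-0.03,0.84,0],"roll":0},
  {"offset":[-0.03,0.84,0],"roll":0},
  {"offset":[-0.03,0.84,0],"roll":0},
  {"offset":[-0.03,0.84,0],"roll":0},
  {"offset":[-0.03,0.84,0],"roll":0},
  {"offset":[-0.03,0.84,0],"roll":0},
  {"offset":[-0.03,0.84,0],"roll":0},
  {"offset":[-0.03,0.84,0],"roll":0},
])

```text
time_s: 6.45
ee_pos: [560.8, 171.1, 215.2]
tcp_rot: [-0.402, -3.112, 0.002]
ft_force: [0.2, -0.8, -1.7]
gripper_width: 38.9
finger_force: 60.5
```

send_rows([
  {"offset":[0,0,0],"roll":0},
  {"offset":[0,0,0],"roll":0},
  {"offset":[0,0,0],"roll":0},
])

```text
time_s: 6.82
ee_pos: [561.2, 168.8, 216.8]
tcp_rot: [-0.404, -3.114, 0.001]
ft_force: [1.1, -0.2, -0.6]
gripper_width: 39.1
finger_force: 60.7
```

Run:
```python
from h import *
w=snap('wrist','w3');st=telemetry.get_state();print(st['time_s'],st['ee_pos'],st['tcp_rot'],st['ft_force'])
for z in(120,144):print(proj(w,np.array([495,187,z])))
```

```text
6.875 [561.29757159 168.81315752 217.0614353 ] [-4.04556354e-01 -3.11482276e+00  6.43215567e-04] [ 0.30079013 -0.65506627 -0.9541123 ]
[273.17646293 110.22886251]
[272.92864265 111.19436542]
```

View pics/w3.png

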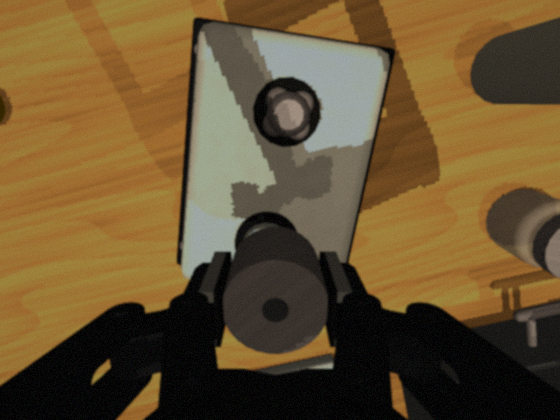

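The cap is held upright, its top dot at (276,309). The stud tip is at about (289,111), inside the washer ring at about (287,112). I'm measuring both next.

Run:
```python
from h import *
from scipy.spatial.transform import Rotation as Ro
w=load('w3');im=cv2.imread('pics/w3.png');g=cv2.cvtColor(im,cv2.COLOR_BGR2GRAY)
roi=g[70:155,240:335]
m=(roi<45).astype(np.uint8);n,l,s,c=cv2.connectedComponentsWithStats(m)
k=1+s[1:,4].argmax();p=cv2.findNonZero((l==k).astype(np.uint8));(x,y),r=cv2.minEnclosingCircle(p)
e=cv2.fitEllipse(cv2.convexHull(p));print('washer',x+240,y+70,r,e[0][0]+240,e[0][1]+70,e[1])
sub=cv2.medianBlur(g,3)[95:130,272:306];m=(sub>np.percentile(sub,75)).astype(np.uint8)
n,l,s,c=cv2.connectedComponentsWithStats(m);k=1+s[1:,4].argmax();print('tip',c[k]+[272,95],s[k])
r2=g[295:322,262:290];mm=(r2<np.percentile(r2,12)).astype(np.uint8);n,l,s,c=cv2.connectedComponentsWithStats(mm);k=1+s[1:,4].argmax();print('dot',c[k]+[262,295],s[k])
dot=c[k]+[262,295]
R=Ro.from_rotvec([-.4045,-3.1148,.0006]).as_matrix();tcp=np.array([561.3,168.8,217.06])
W=onz(w,e[0][0]+240,e[0][1]+70,120);T=onz(w,289,111,144)
C=onz(w,*dot,tcp[2]+7.5);C2=onz(w,275,304,tcp[2]+7.5)
for nme,X in(('W',W),('T',T),('C',C),('C2',C2)):print(nme,X.round(1),(R.T@(X-tcp)).round(2))
```

```text
washer 285.81406021118164 111.8061752319336 34.40597915649414 285.8956718444824 111.56013488769531 (66.2371597290039, 68.28532409667969)
tip [294.21355932 111.46440678] [ 11   5  20  26 295]
dot [281.91666667 307.5       ] [16 11  9  5 12]
W [497.7 194.2 120. ] [67.91  8.4  97.1 ]
T [497.1 195.4 144. ] [68.8   9.34 73.1 ]
C [562.3 173.1 224.6] [ 0.17  4.35 -7.5 ]
C2 [560.2 170.9 224.6] [ 1.65  1.78 -7.5 ]
```

Run:
```python
from h import *
w=load('w3');im=cv2.imread('pics/w3.png');g=cv2.GaussianBlur(cv2.cvtColor(im,cv2.COLOR_BGR2GRAY),(5,5),1.5).astype(int)
r=g[296:322,262:290];i=np.argwhere(r<=np.percentile(r,6));print('dot',i.mean(0)[::-1]+[262,296],i.std(0))
print('row315',g[312,210:345:3]);print('col',g[300:370:3,276])
t=load('t0');tg=cv2.cvtColor(cv2.imread('pics/t0.png'),cv2.COLOR_BGR2GRAY);p=cv2.findNonZero((tg[198:220,216:238]<50).astype(np.uint8));c,rr=cv2.minEnclosingCircle(p);u,v=c[0]+216,c[1]+198
print('top washer',u,v,rr,onz(t,u,v,120))
```

```text
dot [276.36290323 307.77419355] [3.47766772 5.79117053]
row315 [ 5  6  8  5 18 45 50 51 51 49 50 51 51 51 51 51 51 44 26 21 22 22 22 23
 21 23 37 50 51 51 53 51 52 53 53 52 52 52 50 27  6  7  6  4  5]
col [ 23  22  23  21  22  21  23  34  49  51  51  51  51  53  52  52  51  53
  94 122 122 101  58  53]
top washer 226.8684206008911 208.6578950881958 6.753471851348877 [495.35038653 189.34617119 120.        ]
```

send_rows([
  {"offset":[0.4,0,0],"roll":0},
  {"offset":[0.5,0.06,0],"roll":0},
  {"offset":[0.36,0.06,0.2],"roll":0},
  {"offset":[0,0,0.3],"roll":0},
  {"offset":[0,0,0],"roll":0},
  {"offset":[0,0,0],"roll":0},
  {"offset":[0,0,0],"roll":0},
])

```text
time_s: 7.75
ee_pos: [502.9, 191.5, 192.8]
tcp_rot: [0.403, 3.115, 0.001]
ft_force: [0.2, -0.3, -1.6]
gripper_width: 38.6
finger_force: 60.7
```

Run:
```python
from h import *
w=snap('scene','s4');st=telemetry.get_state();print(st['time_s'],st['ee_pos'],st['ft_force'])
im=cv2.imread('pics/s4.png')
u,v=proj(w,np.array([497,192,140])).astype(int);print(u,v)
cv2.imwrite('pics/c4.png',cv2.resize(im[v-40:v+40,u-50:u+50],None,fx=7,fy=7,interpolation=cv2.INTER_CUBIC)); print(u-50,v-40)
```

```text
7.8 [502.85813747 191.56635101 192.80441782] [-0.27225784 -0.08795767 -0.94444398]
334 195
284 155
```

View pics/c4.png

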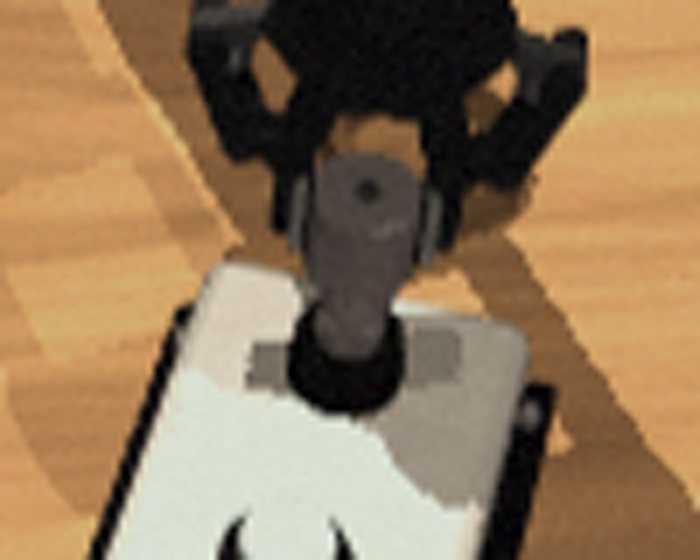

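The crop shows the cap's top dot at (369,188) and the washer ring centred at about (346,360), with the stud between them. The cap is still a little to the side. I'm turning both into points.

Run:
```python
from h import *
from scipy.spatial.transform import Rotation as Ro
w=load('s4');f=lambda x,y:((x+.5)/7-.5+284,(y+.5)/7-.5+155)
st=telemetry.get_state();R=Ro.from_rotvec(st['tcp_rot']).as_matrix();tcp=st['ee_pos'];print(tcp)
C=onz(w,*f(369,188),tcp[2]+7.5)
w3=load('w3');
print('cap-tcp',R.T@(C-tcp))
for v in(350,360):
    W=onz(w,*f(346,v),120);print(W,'W-C tool',(R.T@(W-C))[:2],'W-tcp',(R.T@(W-tcp))[:2])
t3=np.array([561.3,168.8,217.06]);D=onz(w3,276.3,308,224.6);T=onz(w3,289,111,144);W=onz(w3,285.9,111.7,120)
print('wrist: D',R.T@(D-t3),'T-D',R.T@(T-D),'W-D',R.T@(W-D), 'rel now', R.T@((T+W)/2-D-(tcp-t3)))
```

```text
[502.85813747 191.56635101 192.80441782]
cap-tcp [-1.42039109 -0.30536115 -7.49890358]
[509.45364382 188.74739356 120.        ] W-C tool [-5.61105446 -0.77899162] W-tcp [-7.03144555 -1.08435277]
[514.29103189 187.87590053 120.        ] W-C tool [-10.51094729  -0.39059342] W-tcp [-11.93133838  -0.69595457]
wrist: D [-0.02804805  2.27251678 -7.53882769] T-D [68.92976945  7.06590266 80.5427169 ] W-D [ 67.99213339   6.10216229 104.54306952] rel now [ 6.12785349 -0.54592166 68.33876221]
```

send_rows([
  {"offset":[0.13,-0.02,0],"roll":0},
  {"offset":[0,0,0.1],"roll":0},
  {"offset":[0,0,0.14],"roll":0},
  {"offset":[0,0,0.1],"roll":0},
  {"offset":[0,0,0.1],"roll":0},
  {"offset":[0,0,0.08],"roll":0},
  {"offset":[0,0,0],"roll":0},
  {"offset":[0,0,0],"roll":0},
])

```text
time_s: 8.8
ee_pos: [495.7, 192.4, 166.5]
tcp_rot: [0.402, 3.116, 0.0]
ft_force: [0.2, -0.0, -1.2]
gripper_width: 38.4
finger_force: 60.8
```

Run:
```python
from h import *
w=snap('scene','s5');st=telemetry.get_state();print(st['time_s'],st['ee_pos'],st['ft_force'],st['torque'])
im=cv2.imread('pics/s5.png')
cv2.imwrite('pics/c5.png',cv2.resize(im[155:235,284:384],None,fx=7,fy=7,interpolation=cv2.INTER_CUBIC))
```

```text
8.85 [495.7058779  192.46178663 166.5329734 ] [ 0.35306617 -0.02144559 -0.76465745] [0.05156382 0.03656218 0.01703243]
```

View pics/c5.png

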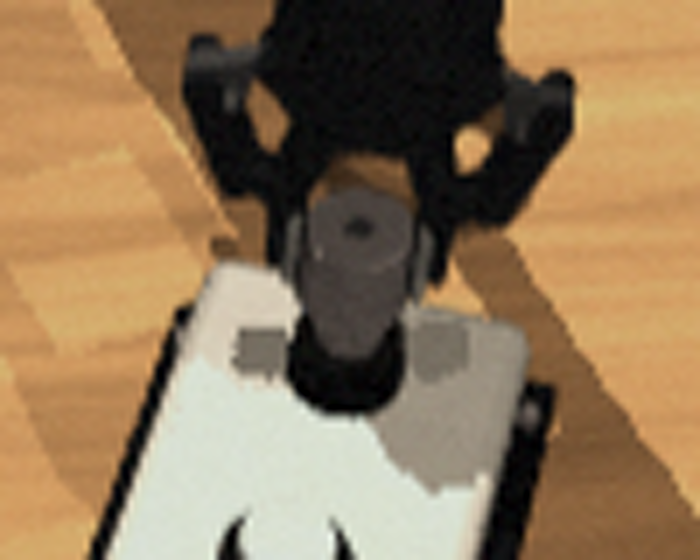

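The crop shows the cap centred over the stud (dot at 358,225, washer at about 346,345). There is no side force and the mouth is already below the tip height. I'm descending gently.

send_rows([
  {"offset":[0,0,0.04],"roll":0},
  {"offset":[0,0,0.04],"roll":0},
  {"offset":[0,0,0],"roll":0},
])

```text
time_s: 9.22
ee_pos: [496.6, 192.8, 163.3]
tcp_rot: [0.402, 3.113, 0.003]
ft_force: [1.9, 0.9, 2.1]
gripper_width: 38.8
finger_force: 61.1
```

Run:
```python
from h import *
w=load('s5');st=telemetry.get_state();print(st['ee_pos'],st['ft_force'],st['torque'])
f=lambda x,y:((x+.5)/7-.5+284,(y+.5)/7-.5+155)
print('cap',onz(w,*f(358,225),174).round(1),'washer',[onz(w,*f(346,v),120).round(1) for v in (323,335)])
```

```text
[496.64542357 192.81128653 163.34770427] [1.91495008 0.87638156 2.085565  ] [ 0.1947807  -0.46771793  0.01128247]
cap [497.1 190.6 174. ] washer [array([496.3, 191.1, 120. ]), array([502.1, 190.1, 120. ])]
```

send_rows([
  {"offset":[-0.03,0.01,0],"roll":0},
  {"offset":[0,0,0],"roll":0},
])

```text
time_s: 9.48
ee_pos: [497.5, 192.8, 163.0]
tcp_rot: [0.402, 3.115, 0.001]
ft_force: [0.3, 0.9, 5.7]
gripper_width: 38.5
finger_force: 61.2
```

send_rows([
  {"offset":[0,0,0.03],"roll":0},
  {"offset":[0,0,0],"roll":0},
])

```text
time_s: 9.72
ee_pos: [497.6, 192.9, 161.9]
tcp_rot: [0.402, 3.114, 0.002]
ft_force: [0.2, 1.7, 6.5]
gripper_width: 38.7
finger_force: 61.6
```

Side forces are small and the vertical force matches the balls. I'm pushing on.

send_rows([
  {"offset":[0,0.01,0.04],"roll":0},
  {"offset":[0,0,0.05],"roll":0},
  {"offset":[0,0,0],"roll":0},
])

```text
time_s: 10.1
ee_pos: [497.3, 193.0, 156.0]
tcp_rot: [-0.402, -3.116, 0.0]
ft_force: [1.2, 0.6, 0.9]
gripper_width: 38.6
finger_force: 61.1
```

send_rows([
  {"offset":[0,0,0.05],"roll":0},
  {"offset":[0,0,0.05],"roll":0},
  {"offset":[0,0,0],"roll":0},
])

```text
time_s: 10.48
ee_pos: [496.2, 192.6, 149.1]
tcp_rot: [-0.402, -3.112, 0.003]
ft_force: [2.2, 0.4, -5.7]
gripper_width: 38.6
finger_force: 60.8
```

Clicked: the force has reversed and the balls are drawing the cap down. I'm now squeezing the washer.

send_rows([
  {"offset":[0,0,0.06],"roll":0},
  {"offset":[0,0,0.06],"roll":0},
  {"offset":[0,0,0],"roll":0},
])

```text
time_s: 10.85
ee_pos: [497.2, 192.9, 146.3]
tcp_rot: [0.402, 3.115, -0.0]
ft_force: [-2.3, -1.1, 4.0]
gripper_width: 38.4
finger_force: 61.7
```

send_rows([
  {"offset":[0,0,0.05],"roll":0},
  {"offset":[0,0,0],"roll":0},
])

```text
time_s: 11.1
ee_pos: [497.6, 193.0, 144.9]
tcp_rot: [0.402, 3.114, 0.001]
ft_force: [-3.8, -0.7, 8.8]
gripper_width: 38.6
finger_force: 62.2
```

send_rows([
  {"offset":[0,0,0.05],"roll":0},
  {"offset":[0,0,0],"roll":0},
  {"offset":[0,0,0],"roll":0},
])

```text
time_s: 11.48
ee_pos: [497.7, 193.0, 144.9]
tcp_rot: [0.402, 3.113, 0.001]
ft_force: [-8.2, -2.3, 17.1]
gripper_width: 38.2
finger_force: 63.2
```

send_rows([
  {"offset":[0,0,0.05],"roll":0},
  {"offset":[0,0,0],"roll":0},
  {"offset":[0,0,0],"roll":0},
])

```text
time_s: 11.85
ee_pos: [497.8, 193.1, 144.8]
tcp_rot: [0.401, 3.112, 0.002]
ft_force: [-12.5, -4.3, 26.0]
gripper_width: 38.9
finger_force: 64.1
```

The hard stop is reached: z stays at 144.9 while the force rises. I'm easing off slightly, then checking that it holds steady.

send_rows([
  {"offset":[0,0,-0.04],"roll":0},
  {"offset":[0,0,0],"roll":0},
  {"offset":[0,0,0],"roll":0},
  {"offset":[0,0,0],"roll":0},
])

```text
time_s: 12.35
ee_pos: [497.7, 193.1, 144.8]
tcp_rot: [0.402, 3.112, 0.001]
ft_force: [-8.1, -3.2, 18.9]
gripper_width: 38.8
finger_force: 63.4
```

Run:
```python
from h import *
snap('scene','s6');st=telemetry.get_state();print(st['ee_pos'],st['ft_force'],st['gripper_width'],st['finger_force'])
im=cv2.imread('pics/s6.png')
cv2.imwrite('pics/c6.png',cv2.resize(im[155:235,284:384],None,fx=7,fy=7,interpolation=cv2.INTER_CUBIC))
```

```text
[497.70168324 193.04266902 144.81195632] [-8.50934592 -1.91009515 19.75597651] 38.70405550965781 63.36181324557401
```

View pics/c6.png

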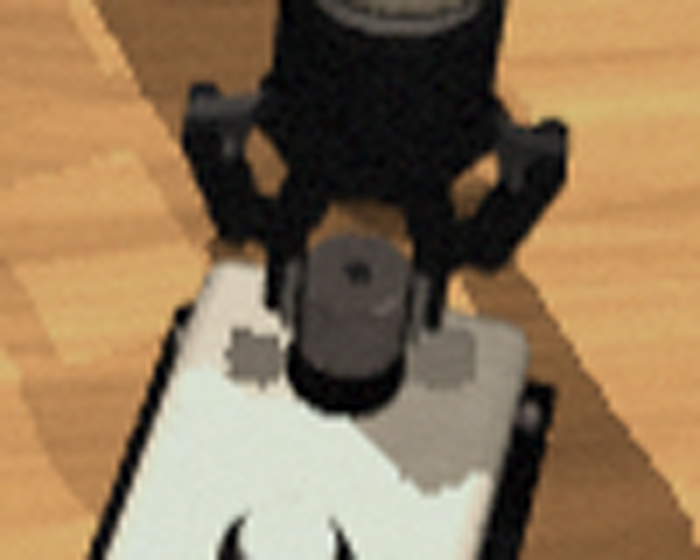

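The crop shows the cap seated upright on the black washer (top dot at 357,270, washer at about 346,385), with the fingers still gripping it and pressing at about 19 N. I'm handing in.

```bash
python3 -c "
from h import *
print(ctrl.job_done())"
```

```text
the job is handed in; nothing more can be done
None
```

I snapped the wide cap over the stud's balls and handed the job in with the fingers pressing it down at about 19 N and the washer at its hard stop; the hand-in returned no verdict.

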